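Lock the incubator block and hold a contact temperature probe on its test spot

TASK

First swing the red-knobbed cam lever on the incubator module all the way over, from the orange mark to the green mark, so that the heater block is driven home and locked. Then take the blue contact temperature probe out of its holder and hold its tip inside the marked ring on the sloping heater plate, square to the plate, pressed gently so that the sprung tip is pushed in about half way and not bottomed. Finish while still holding the probe there, with the rack, bottle and jar left undisturbed.

Things in the scene. Friction and masses are not known exactly. Their poses are not given: they have to be found in the camera images.
- module: white incubator module fixed to the bench, base 230 (x) x 200 (y) x 40 mm high. Origin on the bench, 5 mm to +x of the base's centre; x points from the lever end to the heater block, z up. Cam lever at the -x end, heater block at the +x end, beyond it a black stop bar (top 56 mm above the bench).
- lever_pivot (a point): point on the vertical hinge axis of the cam lever, at the top of its steel hub (62 mm above the bench; fixed on the module at x = -65 mm, y = 0 of the module's origin). Axes as the module's.
- lever_knob (a point): top centre of the lever's upright red knob: a round post 18 mm in diameter, 75 mm from the hinge axis, top 93 mm above the bench, standing 35 mm clear above the steel arm (arm top 58 mm above the bench). Its x axis points from the hinge out along the arm. The knob sweeps an arc over the front (-x) part of the module, from its +y to its -y side.
- cam_lever (a joint): angle (rad): 0 = over the orange mark (free), 1.4 = over the green mark, at its stop (locked); grows anticlockwise from above. At 0 the arm points 0.7 rad to the +y side of the module's -x direction, at 1.4 0.7 rad to the -y side. Stays where left; takes about 3 N at the knob. Its cam pushes the heater block 14 mm along the module's +x, in step with the angle.
- spot (a point): centre of a black ring (27 mm inside, 34 mm outside diameter, white inside, black dot) in the middle of the heater plate's upper face, 88 mm above the bench, at module y = 0, x = 36 mm when free, 50 mm when locked. z axis: outward normal of the plate, which slopes 15 degrees, lower on the lever side (normal leans to the module's -x); y axis: the module's.
- probe: contact temperature probe, 160 mm long, about 155 g, upright, tip down in the holder. z from tip to handle. Origin on its axis at the underside of a black collar (36 mm diameter, 6 mm thick) that rests on the holder's top. Above it a blue square handle 26 x 26 mm, faces along x and y, up to z = 100 mm; below it a 12 mm steel tube to z = -26 mm, then the sprung tip.
- probe_tip (a point): centre of the end face of the probe's sprung copper tip (10 mm in diameter), 60 mm below the probe's origin when not pressed; axes as the probe's (z from tip to handle).
- plunger (a joint): how far the probe's sprung tip is pushed in (m): 0 = free, 0.015 = bottomed. Spring of 300 N/m with 0.9 N preload (0.9 N starts it, about 3.2 N at half way, 5.4 N at the bottom).
- holder: grey block 80 x 80 x 80 mm, fixed to the bench, with a 19 mm round hole, 72 mm deep, down its middle, in which the probe's tip and tube hang clear. Origin under its centre. It may stand on either side of the module.
- tube_rack: bystander: loose white rack 70 x 130 mm with capped sample tubes, 94 mm high. Origin under its centre. On the other side of the module from the holder.
- reagent_bottle: bystander: loose white bottle with a blue cap, 56 mm in diameter, 110 mm high, origin under its centre.
- control_jar: bystander: loose amber jar with a white cap, 48 mm in diameter, 60 mm high, origin under its centre.
- heater_plate: the sloping aluminium heater plate, 94 x 130 x 14 mm, on top of the black heater block (carriage); origin at the centre of its underside, z along its outward normal (the spot lies at z = 14 mm). Rows of dark square wells run along both sides.

How it is judged:
By the outcome, as a careful person would: the job done as asked, in the order asked, and still so for the second after the job is handed in, while the arm keeps its last pose, push and grip.
It also fails if it takes over 58 s, if anything falls off the work surface, if the arm or the gripper's body presses on something with over 40 N, if the wrist force passes 120 N, or if a joint passes its speed limit or range.

ROBOT

A 7-joint arm with a two-finger parallel gripper is mounted at the origin on the work surface. World frame = base frame: x ahead of the robot, y to its left, z up, the work surface at z = 0. Lengths are in m, angles in rad, forces in N, time in s.
With the tool pointing down it reaches from about 0.4 to 0.9 m from the base axis. Payload 5.6 kg.
Tool frame: the origin (TCP) lies midway between the tips of the shut fingers; the grasp point (between the pads) lies 19 mm behind it; z points along the fingers, y is the direction in which the jaws open and shut (so a half turn about z gives the same grasp; the last joint's range is limited). The gripper opens to 92 mm and grips with 3 to 60 N. Pads are 20 mm wide; open, the fingers measure 128 mm over their backs; the gripper's body (75 mm by 189 mm) begins 69 mm behind the grasp point.
Start: joints at [-1.326, 0.468, -0.012, 1.603, 0.006, 1.071, -0.056], TCP at [0.185, 0.623, 0.215] pointing down, gripper open.
Joint ranges: [-2.53, 2.53], [-0.31, 2.02], [-1.57, 1.55], [0.28, 2.44], [-1.29, 4.43], [0.15, 1.84], [-2.92, 2.92]. Speed limits (rad/s): [2.57, 2.57, 3.14, 3.14, 3.14, 3.14, 3.14].

INTERFACE

Orientations are given as a 3x3 rotation matrix whose columns are the frame's x, y, z axes.
In Python, from plant import * gives the robot as it stands.
- The arm moves only by the tool play_rows, never from a script. Its arguments are lists of equal length, an entry for each row: "dp": the shift along the world's x, y, z in m, a list of three; "rot": the turn, a rotation vector about the world's x, y, z in degrees, a list of three. In form: {"dp": [[tx, ty, tz], ...], "rot": [[rx, ry, rz], ...]}. A call has 1 to 8 rows; each row shifts and turns the commanded pose from where the row before left it; what a row does not reach is not made up. A row lasts 1/10 s, in which the tool goes at most 50 mm and 8.59 degrees, less where a joint would pass 70% of its speed; a pose out of reach is approached as far as the arm can. A call is refused whole if a number of a shift passes 0.05 or a number of a turn 8.59, either way. A call with a gripper value outside its range is refused whole. "jaw" is the finger opening in m, from 0 to 0.0919, set as the call begins (left out, the last holds). The fingers move at their own pace and stop on an object; the grip force is fixed at half the most. Time passes only in rows, so rows that do not move let the fingers close. It gives the time, the measured TCP pose, the force and the opening at its end, in the units of the state.
- read_state(): the state, without advancing time (a new reading comes with each control period).
- capture(name): name is "scene" or "side" or "wrist"; returns (picture, depth): 420x560x3 uint8, red, green, blue; 420x560 float32, m along the optical axis (not along the pixel's ray), 0 where there is no reading.
- camera_model(name): a dict with "intrinsics" (3x3 intrinsics, pixels), "distortion" ([k1, k2, p1, p2, k3] as OpenCV has them; the pictures are not rectified), "cam_to_world" (4x4, takes a point from camera to world coordinates). Camera axes: x right, y up, looking along -z (the intrinsics and any distortion apply to the point x, -y, -z); pixel columns grow to the right and rows downward; lengths in m; the calibration is good to about 2 mm. A picture is of the moment at which its call begins: read the wrist's pose just before it. camera_model takes no time and is no camera call; for the wrist camera it gives the pose at the moment of the call.
- finish_job(): hands the job in, once; it reports no verdict.
The state is a dict: "time_s": time; "joints": joint angles; "joint_velocities": joint speeds; "effort": joint torques, N m; "ee_pos": TCP position; "eef_rot": TCP orientation; "wrist_force": force on the tool from outside, world axes, zero at the start; "moment": the same for the moment, N m; "width": finger opening in m.
Only numpy, scipy, OpenCV 4.12 (cv2) and the standard library are available. Lean on these libraries where they do the work, as an engineer would, in place of code of your own. Each camera call takes 0.05 s, during which the arm holds its last target.

## Working session

There is one attempt and no reset: what is moved stays moved. The work goes in short steps, Python scripts to look and compute and a tool call to move; the robot and the scene stay as the last step left them, time stands still between calls to the robot, and variables do not carry over. Pictures are saved under pics/ and viewed, and the job is handed in when it is done.

Besides the shell and the picture viewer there is one more tool, called after "Request:" by a JSON object that holds its "method" and its "body", one argument or row to a line. play_rows: Moves the arm, as the interface text tells. Its arguments: {"type":"object","properties":{"dp":{"type":"array"},"rot":{"type":"array"},"jaw":{"type":"number"}},"required":["dp","rot"]}

```bash
mkdir -p pics; ls; python3 - <<'E'
from plant import *
import cv2, numpy as np
s=read_state(); print(s)
for n in ["scene","side","wrist"]:
    m=camera_model(n)
    im,d=capture(n)
    cv2.imwrite(f"pics/{n}0.png",im[:,:,::-1]); np.savez(f"pics/{n}0.npz",im=im,d=d,K=m["intrinsics"],D=m["distortion"],T=m["cam_to_world"])
    print(n,np.round(m["intrinsics"],1).tolist(),m["distortion"],np.round(m["cam_to_world"],3).tolist())
E
```

```text
pics
{'time_s': 0.0, 'joints': array([-1.32603099,  0.46837612, -0.01161063,  1.60361776,  0.00606281,
        1.07143599, -0.05626218]), 'joint_velocities': array([ 0.00062359,  0.00044913,  0.00069029, -0.00079348,  0.00087679,
        0.00237933, -0.00049473]), 'effort': array([ 4.92301342e-05, -5.20562518e+01, -1.23644300e-02, -2.43759173e+01,
       -5.65609778e-02,  1.70148723e-02,  1.67018534e-04]), 'ee_pos': array([0.1843888 , 0.62267806, 0.21364351]), 'eef_rot': array([[-9.58883621e-01,  2.83799375e-01, -3.39744431e-04],
       [ 2.83799523e-01,  9.58882001e-01, -1.77186609e-03],
       [-1.77079669e-04, -1.79543268e-03, -9.99998373e-01]]), 'wrist_force': array([0.52030746, 0.33153333, 0.89078024]), 'moment': array([0.02530419, 0.00763512, 0.05036326]), 'width': 0.09158940749168633}
scene [[398.3, 0.0, 276.3], [0.0, 398.3, 218.2], [0.0, 0.0, 1.0]] [-0.06500143  0.          0.          0.          0.        ] [[0.107, -0.612, 0.784, 1.22], [0.994, 0.062, -0.087, -0.088], [0.004, 0.788, 0.615, 0.578], [0.0, 0.0, 0.0, 1.0]]
side [[446.4, 0.0, 279.8], [0.0, 446.4, 214.5], [0.0, 0.0, 1.0]] [-0.09979102  0.          0.          0.          0.        ] [[0.938, 0.249, -0.24, 0.36], [-0.346, 0.681, -0.646, -0.645], [0.003, 0.689, 0.725, 0.799], [0.0, 0.0, 0.0, 1.0]]
wrist [[321.8, 0.0, 282.9], [0.0, 321.8, 209.9], [0.0, 0.0, 1.0]] [-0.05438679  0.          0.          0.          0.        ] [[0.285, -0.916, -0.284, 0.105], [0.959, 0.272, 0.084, 0.648], [0.0, -0.296, 0.955, 0.386], [0.0, 0.0, 0.0, 1.0]]
```

View pics/scene0.png

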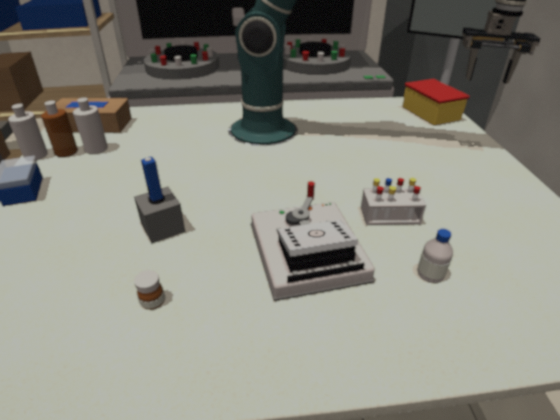

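View pics/side0.png

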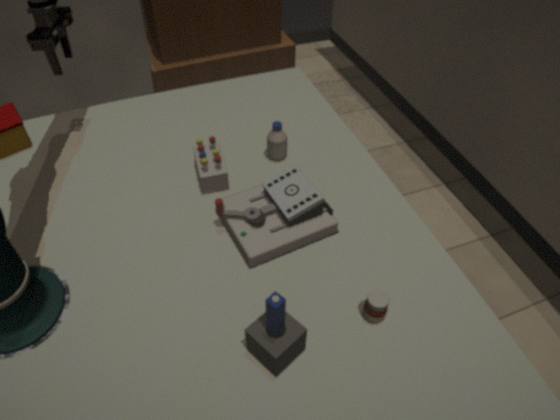

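View pics/wrist0.png

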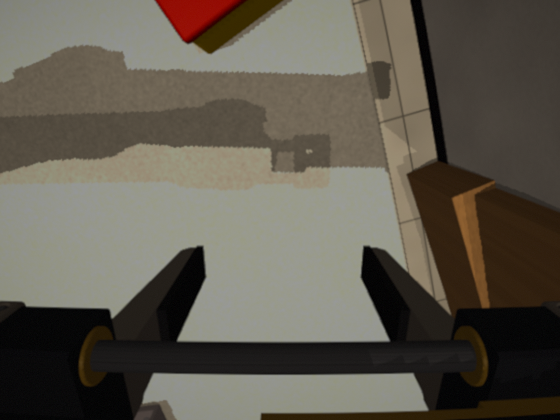

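The scene view shows the knob at (311,184), the ring at (316,233), the probe top at (150,160) and the holder near (158,213). The side view has the knob at (220,202), the ring at (291,190) and the probe top at (277,296). The holder is on the -y side of the module, the rack and bottle are on the +y side, and the jar is beyond the holder.

```bash
cat > h.py <<'E'
import numpy as np, cv2
def load(n):
    z=np.load(f"pics/{n}.npz"); return z
def snap(name,tag):
    from plant import capture, camera_model
    m=camera_model(name); im,d=capture(name)
    cv2.imwrite(f"pics/{tag}.png",im[:,:,::-1])
    np.savez(f"pics/{tag}.npz",im=im,d=d,K=m["intrinsics"],D=m["distortion"],T=m["cam_to_world"])
    return np.load(f"pics/{tag}.npz")
def ray(z,uv):
    p=cv2.undistortPoints(np.array([[uv]],float),z["K"],z["D"])[0,0]
    T=z["T"]; v=T[:3,:3]@np.array([p[0],-p[1],-1.]); return T[:3,3],v
def onz(z,uv,h):
    o,v=ray(z,uv); return o+v*(h-o[2])/v[2]
def tri(z1,a,z2,b):
    o1,v1=ray(z1,a);o2,v2=ray(z2,b)
    s=np.linalg.lstsq(np.c_[v1,-v2],o2-o1,rcond=None)[0]
    p,q=o1+v1*s[0],o2+v2*s[1]; return (p+q)/2,np.linalg.norm(p-q)
def proj(z,P):
    T=z["T"]; c=T[:3,:3].T@(np.array(P)-T[:3,3]); c=np.array([c[0],-c[1],-c[2]])
    return cv2.projectPoints(c.reshape(1,1,3),np.zeros(3),np.zeros(3),z["K"],z["D"])[0].ravel()
def cloud(z):
    d=z["d"];H,W=d.shape
    uv=np.stack(np.meshgrid(np.arange(W),np.arange(H)),-1).reshape(-1,1,2).astype(float)
    p=cv2.undistortPoints(uv,z["K"],z["D"]).reshape(H,W,2)
    c=np.stack([p[...,0]*d,-p[...,1]*d,-d],-1)
    return c@z["T"][:3,:3].T+z["T"][:3,3]
E
python3 - <<'E'
from h import *
np.set_printoptions(precision=4,suppress=True)
S=load("scene0");D=load("side0")
for n,z in(("scene",S),("side",D)):
    im=z["im"];hsv=cv2.cvtColor(im,cv2.COLOR_RGB2HSV);P=cloud(z)
    h,s,v=cv2.split(hsv)
    for c,m in(("red",((h<6)|(h>174))&(s>150)&(v>60)),("blue",(h>100)&(h<130)&(s>140)&(v>50))):
        N,L,st,ce=cv2.connectedComponentsWithStats(m.astype(np.uint8))
        for i in range(1,N):
            if st[i,4]>15:
                q=P[L==i]; print(n,c,st[i],ce[i],np.median(q,0),q[:,2].max())
    # holder top / module via depth height
    for lo,hi,nm in((.072,.084,"z80"),(.035,.045,"z40")):
        m=((P[...,2]>lo)&(P[...,2]<hi)&(P[...,0]>.3)&(P[...,0]<1)&(abs(P[...,1])<.5)).astype(np.uint8)
        N,L,st,ce=cv2.connectedComponentsWithStats(m)
        for i in range(1,N):
            if st[i,4]>60:
                q=P[L==i][:,:2].astype(np.float32); print(n,nm,st[i],cv2.minAreaRect(q), q.mean(0))
big=cv2.resize(S["im"][160:310,120:480],None,fx=2.2,fy=2.2,interpolation=3);cv2.imwrite("pics/s0z.png",big[:,:,::-1])
big=cv2.resize(D["im"][130:380,190:400],None,fx=2.4,fy=2.4,interpolation=3);cv2.imwrite("pics/d0z.png",big[:,:,::-1])
E
```

```text
scene red [156  47   4   7  26] [157.5  50. ] [-0.7415 -0.4312  0.0738] 0.08855610214498272
scene red [340  49   5   7  29] [341.5862  51.9655] [-0.6141  0.409   0.0769] 0.5780997363074094
scene red [302  50   7  10  48] [305.      54.2917] [-0.5667  0.2337  0.0766] 0.0903146265869606
scene red [203  52   5   8  33] [204.697   55.5152] [-0.6136 -0.2075  0.0746] 0.5780997363074094
scene red [160  55   6  10  44] [163.      59.1818] [-0.5665 -0.3847  0.0766] 0.09087185239713835
scene red [405  79  64  24 813] [436.556   90.2165] [-0.0626  0.6137  0.0938] 0.5780997363074094
scene red [399 179   4   6  19] [400.1579 181.2632] [0.4932 0.2748 0.0932] 0.09597944426255833
scene red [309 182   4  14  53] [310.4717 188.6226] [0.4881 0.0692 0.0826] 0.093578322126673
scene red [378 187   5   6  24] [379.5833 189.4167] [0.5216 0.2171 0.093 ] 0.09506506467125853
scene red [414 187   5   6  24] [416.1667 189.4167] [0.5272 0.2995 0.0914] 0.09478528410131754
scene blue [  15    0   72   29 1753] [50.8922 13.5317] [-0.8105 -0.9013  0.241 ] 0.5780997363074094
scene blue [ 69 103   9   4  23] [ 73.6522 
[... 2597 characters left out ...]
40332454442978, 0.08151489496231079), 24.7816219329834) [ 0.4885 -0.2792]
side z40 [201 176  27   9  75] ((0.4965607821941376, 0.19993183016777039), (0.007088898681104183, 0.06726963073015213), 85.19355010986328) [0.4957 0.2005]
side z40 [222 185  50  26 767] ((0.5480121970176697, 0.10695458948612213), (0.07945417612791061, 0.11430773884057999), 89.35006713867188) [0.5512 0.1063]
side z40 [ 224  205  114   54 2440] ((0.609096109867096, 0.016027025878429413), (0.23049099743366241, 0.14075066149234772), 6.793242454528809) [ 0.5837 -0.0141]
side z40 [246 340  41  30  90] ((0.45985010266304016, -0.289642870426178), (0.026853639632463455, 0.08253328502178192), 44.25236129760742) [ 0.466  -0.2963]
```

View pics/s0z.png

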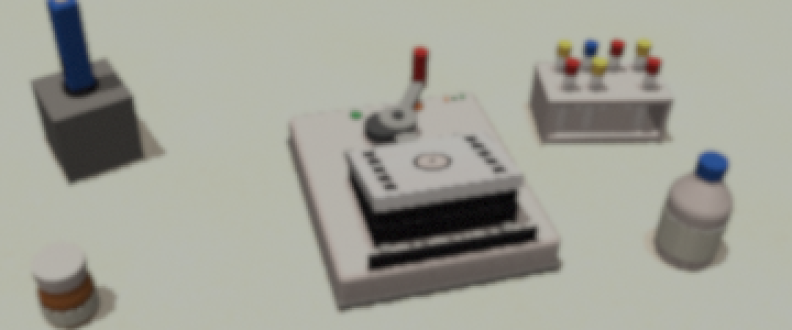

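View pics/d0z.png

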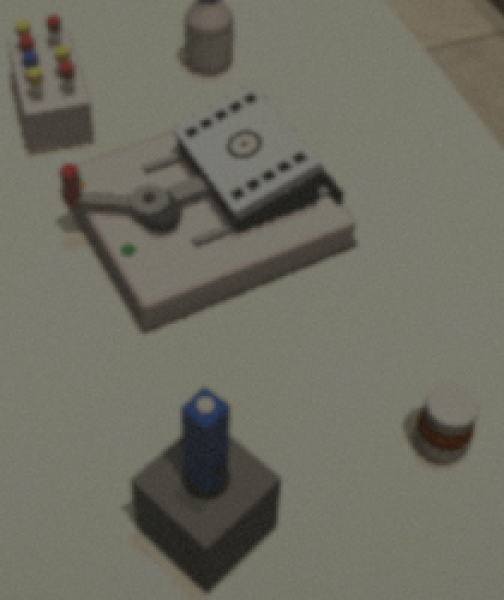

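```bash
python3 - <<'E'
from h import *
np.set_printoptions(precision=4,suppress=True)
S=load("scene0");D=load("side0")
sc=lambda a:(a[0]/2.2+120-.3,a[1]/2.2+160-.3); sd=lambda a:(a[0]/2.4+190-.3,a[1]/2.4+130-.3)
for n,a,b,h in(("ring",(431.5,161),(244.5,144.5),.088),("hub",(397,116),(151,197),.062),("knob",(420,51),(69,170),.093),("handletop",(66,0),(205,404),.18)):
    print(n,tri(S,sc(a),D,sd(b)),onz(S,sc(a),h),onz(D,sd(b),h))
for n,z in(("s",S),("d",D)):
    P=cloud(z); m=(P[...,2]>.005)&(P[...,2]<.037)&(abs(P[...,0]-.61)<.16)&(abs(P[...,1]-.045)<.14)
    m=((P[...,2]>.004)&(abs(P[...,0]-.61)<.18)&(P[...,1]>-.1)&(P[...,1]<.175))
    q=P[m][:,:2].astype(np.float32);print(cv2.minAreaRect(q))
    m=(abs(P[...,2]-.04)<.006)&(abs(P[...,0]-.61)<.16)&(P[...,1]>-.1)&(P[...,1]<.175)
    q=P[m]; print(cv2.minAreaRect(q[:,:2].astype(np.float32)),np.median(q[:,2]))
    # plate plane
    m=(abs(P[...,0]-.645)<.04)&(abs(P[...,1]-.047)<.05)&(P[...,2]>.07)
    q=P[m];A=np.c_[q[:,:2],np.ones(len(q))];c=np.linalg.lstsq(A,q[:,2],rcond=None)[0];nn=np.array([-c[0],-c[1],1]);nn/=np.linalg.norm(nn)
    print("plate n",nn,np.degrees(np.arccos(nn[2])),np.degrees(np.arctan2(-nn[1],-nn[0])))
    m=(P[...,0]>.4)&(P[...,0]<.6)&(P[...,1]<-.15)&(P[...,1]>-.4)&(P[...,2]>.004)
    q=P[m]; print("holder",cv2.minAreaRect(P[(m)&(abs(P[...,2]-.08)<.005)][:,:2].astype(np.float32)))
    for zz in(.095,.11,.13,.15,.165,.178):
        k=q[abs(q[:,2]-zz)<.008];print(zz,len(k),k[:,:2].mean(0) if len(k) else"",end=" ")
    print()
E
```

```text
ring (array([0.6481, 0.0513, 0.0882]), np.float64(0.0008930190383229733)) [0.6484 0.051  0.088 ] [0.6482 0.0521 0.088 ]
hub (array([0.5482, 0.0378, 0.0634]), np.float64(0.001731932987342973)) [0.5474 0.0374 0.062 ] [0.5485 0.0402 0.062 ]
knob (array([0.4793, 0.071 , 0.0921]), np.float64(0.0016839199554181373)) [0.4817 0.07   0.093 ] [0.479  0.0713 0.093 ]
handletop (array([ 0.4933, -0.2667,  0.1783]), np.float64(0.00013170836729115267)) [ 0.4962 -0.2659  0.18  ] [ 0.4929 -0.2677  0.18  ]
((0.6013960242271423, 0.04304464906454086), (0.24939803779125214, 0.202924445271492), 8.085634231567383)
((0.6077501773834229, 0.04535722732543945), (0.23249447345733643, 0.19944442808628082), 7.797720432281494) 0.03963173749408211
plate n [-0.2583 -0.0325  0.9655] 15.092791511435001 7.169633163751523
holder ((0.4942989647388458, -0.27077212929725647), (0.085490882396698, 0.08003643155097961), 25.019695281982422)
0.095 79 [ 0.5045 -0.2679] 0.11 92 [ 0.5042 -0.2669] 0.13 98 [ 0.5041 -0.267 ] 0.15 100 [ 0.504  -0.2673] 0.165 107 [ 0.5038 -0.2675] 0.178 138 [ 0.4995 -0.2688] 
((0.6128036975860596, 0.03964278846979141), (0.3566291034221649, 0.23304221034049988), 6.199658393859863)
((0.604804277420044, 0.04694212228059769), (0.2301010638475418, 0.2021578550338745), 7.287496566772461) 0.03956541804968361
plate n [-0.2569 -0.0324  0.9659] 15.007054473840418 7.183041858030735
holder ((0.49209630489349365, -0.2686222195625305), (0.08240332454442978, 0.08151489496231079), 24.7816219329834)
0.095 77 [ 0.4885 -0.2773] 0.11 85 [ 0.4887 -0.2775] 0.13 94 [ 0.4893 -0.2777] 0.15 88 [ 0.4885 -0.2774] 0.165 102 [ 0.4882 -0.278 ] 0.178 252 [ 0.4909 -0.2718]
```

Request:
{"method": "play_rows", "body": {
  "dp": [
    [0.012,-0.034,0],
    [0.018,-0.034,0],
    [0.018,-0.034,0],
    [0.02,-0.034,0],
    [0.02,-0.034,0],
    [0.02,-0.034,0],
    [0.02,-0.034,0],
    [0.02,-0.034,0]
  ],
  "rot": [
    [0,0,1.5],
    [0,0,1.5],
    [0,0,1.5],
    [0,0,1.5],
    [0,0,1.5],
    [0,0,1.5],
    [0,0,1.5],
    [0,0,1.5]
  ]
}}

```text
time_s: 0.95
ee_pos: [0.333, 0.3496, 0.2145]
eef_rot: [[-0.997, 0.077, -0.0], [0.077, 0.997, -0.0], [0.0, -0.0, -1.0]]
wrist_force: [-0.1, 0.4, 0.6]
width: 0.0918
```

Request:
{"method": "play_rows", "body": {
  "dp": [
    [0.02,-0.034,0],
    [0.02,-0.034,0],
    [0.02,-0.034,0],
    [0.02,-0.034,0],
    [0.02,-0.034,0],
    [0.02,-0.034,0],
    [0.02,-0.034,0],
    [0.01,-0.034,0]
  ],
  "rot": [
    [0,0,1.5],
    [0,0,1.5],
    [0,0,1.5],
    [0,0,1.5],
    [0,0,1.5],
    [0,0,1.5],
    [0,0,1.5],
    [0,0,1.5]
  ]
}}

```text
time_s: 1.75
ee_pos: [0.4837, 0.0776, 0.2146]
eef_rot: [[-0.991, -0.131, 0.001], [-0.131, 0.991, -0.0], [-0.001, -0.0, -1.0]]
wrist_force: [-0.4, -0.2, -0.3]
width: 0.092
```

```bash
python3 - <<'E'
from plant import *
from h import *
np.set_printoptions(precision=4,suppress=True)
s=read_state();print(s["time_s"],s["joints"],s["ee_pos"],s["eef_rot"],s["wrist_force"])
snap("wrist","w1")
E
```

```text
1.75 [-0.468   0.1925  0.2723  2.0015 -0.0627  0.9547  1.5382] [0.4837 0.0776 0.2146] [[-0.9913 -0.1313  0.0008]
 [-0.1313  0.9913 -0.0002]
 [-0.0008 -0.0003 -1.    ]] [-0.3661 -0.1762 -0.2852]
```

View pics/w1.png

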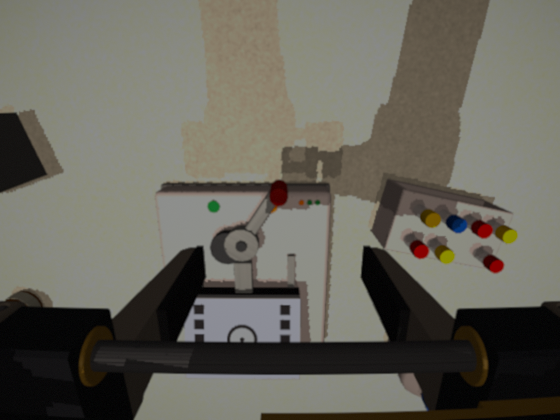

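The knob is at about (279,190), the hub at (240,243), the green mark at (213,206) and the ring at (242,338). The rack is on the right and clear.

```bash
python3 - <<'E'
from h import *
np.set_printoptions(precision=4,suppress=True)
W=load("w1");im=W["im"]
h,s,v=cv2.split(cv2.cvtColor(im,cv2.COLOR_RGB2HSV))
m=((h<8)|(h>172))&(s>140)&(v>50); m[:,:250]=0;m[:,310:]=0
N,L,st,ce=cv2.connectedComponentsWithStats(m.astype(np.uint8));i=1+st[1:,4].argmax();print(st[i],ce[i])
P=cloud(W);q=P[L==i];k=q[q[:,2]>.085];print("depth top",np.median(k,0),k.min(0),k.max(0))
for n,uv,z in(("knobtop",(278.5,187),.093),("hub",(240,243),.062),("ring",(242,338.5),.088),("green",(213.5,206.5),.04),("tcp",(283,250),.2)):print(n,onz(W,uv,z))
print(proj(W,[.4837,.0776,.2146]),proj(W,[.482,.072,.093]),proj(W,[.485,.0775,.093]))
big=cv2.resize(im[165:365,150:345],None,fx=3,fy=3,interpolation=3);cv2.imwrite("pics/w1z.png",big[:,:,::-1])
E
```

```text
[270 188  17  19 242] [277.9876 196.5909]
depth top [0.4789 0.0732 0.0946] [0.4013 0.0654 0.0927] [0.4877 0.081  0.3864]
knobtop [0.4702 0.0726 0.093 ]
hub [0.5451 0.0393 0.062 ]
ring [0.6493 0.054  0.088 ]
green [0.5145 0.0038 0.04  ]
tcp [0.4852 0.0785 0.2   ]
[281.7845 257.8602] [276.3348 198.9707] [281.695 202.722]
```

View pics/w1z.png

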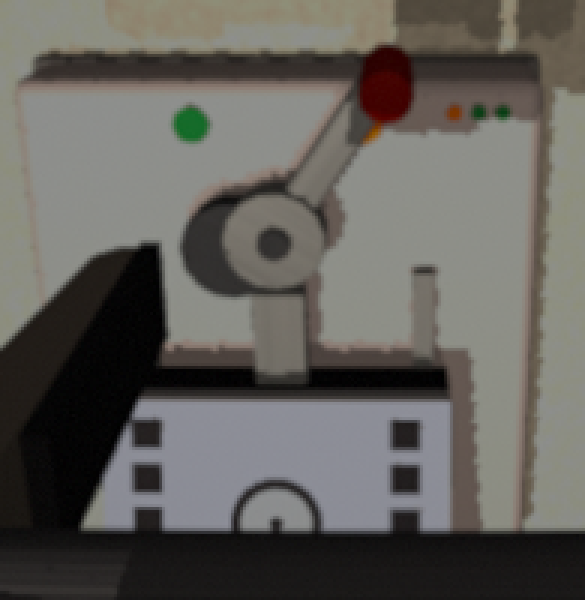

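Request:
{"method": "play_rows", "body": {
  "dp": [
    [-0.0037,-0.0046,-0.02],
    [0,0,-0.03],
    [0,0,-0.03],
    [0,0,-0.03],
    [0,0,-0.027],
    [0,0,-0.01],
    [0,0,0]
  ],
  "rot": [
    [0,0,0],
    [0,0,0],
    [0,0,0],
    [0,0,0],
    [0,0,0],
    [0,0,0],
    [0,0,0]
  ],
  "jaw": 0.056
}}

```text
time_s: 2.5
ee_pos: [0.4778, 0.0745, 0.0665]
eef_rot: [[-0.991, -0.131, -0.003], [-0.131, 0.991, -0.001], [0.003, -0.0, -1.0]]
wrist_force: [0.2, 0.1, -0.8]
width: 0.0561
```

```bash
python3 - <<'E'
from plant import *
from h import *
np.set_printoptions(precision=4,suppress=True)
s=read_state();print(s["time_s"],s["joints"],s["ee_pos"],s["wrist_force"])
W=snap("wrist","w2");D=snap("side","d2")
cv2.imwrite("pics/c2.png",np.hstack([cv2.resize(W["im"],(460,345)),cv2.resize(D["im"][130:280,170:320],(340,345))])[:,:,::-1])
E
```

```text
2.5 [-0.4167  0.4192  0.2308  2.122  -0.1607  0.6193  1.628 ] [0.4778 0.0745 0.0665] [ 0.212   0.085  -0.7805]
```

View pics/c2.png

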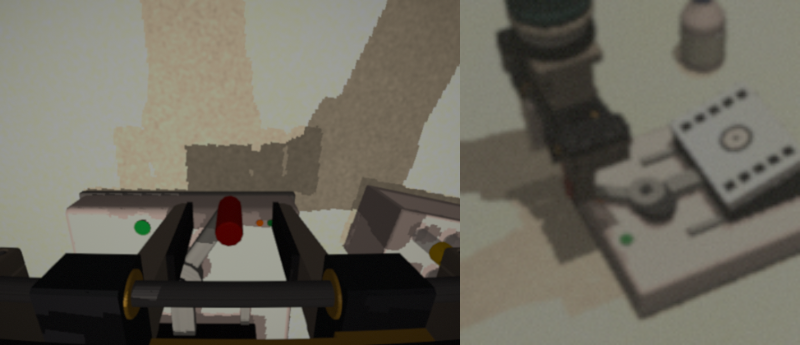

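The knob stands between the open fingers and the green mark is clear. I'll narrow the jaws into a loose cage and follow the arc.

Request:
{"method": "play_rows", "body": {
  "dp": [
    [0.002,0,0],
    [0,0,0],
    [0,0,0],
    [0,0,0]
  ],
  "rot": [
    [0,0,0],
    [0,0,0],
    [0,0,0],
    [0,0,0]
  ],
  "jaw": 0.022
}}

```text
time_s: 3.0
ee_pos: [0.4811, 0.0748, 0.0681]
eef_rot: [[-0.991, -0.131, 0.001], [-0.131, 0.991, 0.0], [-0.001, 0.0, -1.0]]
wrist_force: [-0.6, -0.2, 0.2]
width: 0.0261
```

Request:
{"method": "play_rows", "body": {
  "dp": [
    [-0.003,-0.0066,0],
    [-0.0026,-0.0074,0],
    [-0.0018,-0.0077,0],
    [-0.0009,-0.0078,0],
    [-0.0002,-0.0078,0],
    [0.0007,-0.0078,0]
  ],
  "rot": [
    [0,0,0],
    [0,0,0],
    [0,0,0],
    [0,0,0],
    [0,0,0],
    [0,0,0]
  ]
}}

```text
time_s: 3.6
ee_pos: [0.4704, 0.0295, 0.067]
eef_rot: [[-0.991, -0.131, -0.005], [-0.131, 0.991, 0.001], [0.005, 0.001, -1.0]]
wrist_force: [-2.6, 2.3, -0.3]
width: 0.0217
```

Request:
{"method": "play_rows", "body": {
  "dp": [
    [0.0015,-0.0077,0],
    [0.0023,-0.0076,0],
    [0.0031,-0.0072,0],
    [0.0038,-0.0068,0],
    [0.0045,-0.0065,0],
    [0.0051,-0.0059,0]
  ],
  "rot": [
    [0,0,0],
    [0,0,0],
    [0,0,0],
    [0,0,0],
    [0,0,0],
    [0,0,0]
  ]
}}

```text
time_s: 4.2
ee_pos: [0.4939, -0.0128, 0.0676]
eef_rot: [[-0.991, -0.13, 0.0], [-0.13, 0.991, -0.0], [-0.0, -0.0, -1.0]]
wrist_force: [-1.5, 2.3, -0.4]
width: 0.0222
```

Request:
{"method": "play_rows", "body": {
  "dp": [
    [0.002,-0.002,0],
    [0.002,-0.002,0],
    [0,0,0]
  ],
  "rot": [
    [0,0,0],
    [0,0,0],
    [0,0,0]
  ]
}}

```text
time_s: 4.5
ee_pos: [0.4981, -0.0166, 0.0677]
eef_rot: [[-0.991, -0.13, 0.001], [-0.13, 0.991, -0.0], [-0.001, -0.001, -1.0]]
wrist_force: [0.3, 0.9, -0.3]
width: 0.0221
```

```bash
python3 - <<'E'
from plant import *
from h import *
np.set_printoptions(precision=4,suppress=True)
s=read_state();print(s["time_s"],s["joints"],s["ee_pos"],s["wrist_force"])
W=snap("wrist","w3");D=snap("side","d3")
cv2.imwrite("pics/c3.png",np.hstack([cv2.resize(W["im"],(460,345)),cv2.resize(D["im"][130:280,170:320],(340,345))])[:,:,::-1])
E
```

```text
4.5 [-0.2353  0.4355  0.2432  2.0914 -0.172   0.6318  1.8267] [ 0.4981 -0.0166  0.0677] [ 0.3105  0.8843 -0.3339]
```

View pics/c3.png

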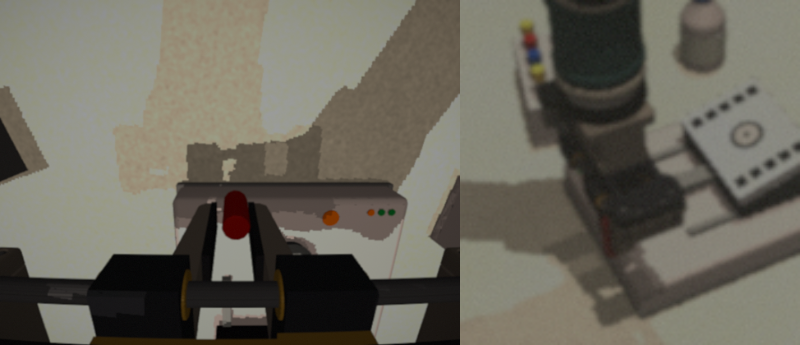

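The lever is nearly over, with no stop force yet. I'll push on along the tangent in small steps until the force rises.

Request:
{"method": "play_rows", "body": {
  "dp": [
    [0.0015,-0.0015,0],
    [0.0015,-0.0015,0],
    [0,0,0]
  ],
  "rot": [
    [0,0,0],
    [0,0,0],
    [0,0,0]
  ]
}}

```text
time_s: 4.9
ee_pos: [0.4993, -0.0176, 0.0675]
eef_rot: [[-0.991, -0.132, -0.002], [-0.132, 0.991, 0.002], [0.002, 0.002, -1.0]]
wrist_force: [-3.4, 4.5, 3.4]
width: 0.0223
```

Request:
{"method": "play_rows", "body": {
  "dp": [
    [0.0015,-0.0015,0],
    [0.001,-0.001,0],
    [0,0,0]
  ],
  "rot": [
    [0,0,0],
    [0,0,0],
    [0,0,0]
  ]
}}

```text
time_s: 5.2
ee_pos: [0.4998, -0.0177, 0.0673]
eef_rot: [[-0.991, -0.133, -0.007], [-0.133, 0.991, 0.005], [0.006, 0.005, -1.0]]
wrist_force: [-7.6, 10.3, 6.3]
width: 0.0222
```

The TCP has stalled and the force climbs to about 13 N, so the lever is at its stop. I'll release, lift and check.

Request:
{"method": "play_rows", "body": {
  "dp": [
    [-0.002,0.002,0],
    [-0.001,0.001,0],
    [0,0,0]
  ],
  "rot": [
    [0,0,0],
    [0,0,0],
    [0,0,0]
  ],
  "jaw": 0.04
}}

```text
time_s: 5.5
ee_pos: [0.5003, -0.0191, 0.0678]
eef_rot: [[-0.991, -0.13, 0.001], [-0.13, 0.991, -0.001], [-0.001, -0.001, -1.0]]
wrist_force: [0.1, -0.1, 0.1]
width: 0.0396
```

Request:
{"method": "play_rows", "body": {
  "dp": [
    [0,0,0.02],
    [0,0,0.03],
    [0,0,0.04],
    [0,-0.02,0.04],
    [0,-0.03,0.03],
    [0,-0.04,0.02],
    [0,-0.04,0],
    [0,-0.04,0]
  ],
  "rot": [
    [0,0,0],
    [0,0,0],
    [0,0,0],
    [0,0,3],
    [0,0,3],
    [0,0,3],
    [0,0,4],
    [0,0,4]
  ]
}}

```text
time_s: 6.3
ee_pos: [0.5003, -0.191, 0.2489]
eef_rot: [[-0.909, -0.417, 0.003], [-0.417, 0.909, -0.001], [-0.002, -0.002, -1.0]]
wrist_force: [0.8, 0.4, -0.5]
width: 0.04
```

```bash
python3 - <<'E'
from plant import *
from h import *
np.set_printoptions(precision=4,suppress=True)
s=read_state();print(s["time_s"],s["joints"],s["ee_pos"],s["eef_rot"],s["wrist_force"])
W=snap("wrist","w4");D=snap("side","d4")
cv2.imwrite("pics/c4.png",np.hstack([cv2.resize(W["im"],(460,345)),cv2.resize(D["im"][130:280,170:320],(340,345))])[:,:,::-1])
E
```

```text
6.3 [-0.0073  0.2361  0.3649  1.8691 -0.0966  1.0501  2.3973] [ 0.5003 -0.191   0.2489] [[-0.9088 -0.4171  0.0031]
 [-0.4171  0.9089 -0.0009]
 [-0.0025 -0.0021 -1.    ]] [ 0.7613  0.4198 -0.5012]
```

View pics/c4.png

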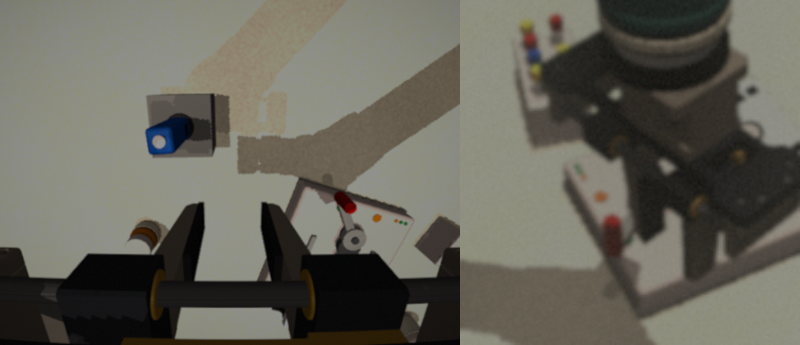

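The knob is now over the green mark, and orange is uncovered at about (377,218). The probe top is at (159,141). Next I'll measure the locked ring and the handle's yaw.

```bash
python3 - <<'E'
from plant import *
from h import *
np.set_printoptions(precision=4,suppress=True)
S=snap("scene","s4")
W=load("w4");im=W["im"]
h,s,v=cv2.split(cv2.cvtColor(im,cv2.COLOR_RGB2HSV));P=cloud(W)
m=(h>100)&(h<130)&(s>120)&(v>40);m[:,:150]=0;m[:,300:]=0;m[250:]=0
q=P[m];t=m&(abs(P[...,2]-.18)<.006);qq=P[t]
print(m.sum(),t.sum(),np.median(qq,0),cv2.minAreaRect(qq[:,:2].astype(np.float32)))
hm=(abs(P[...,2]-.08)<.004)&(abs(P[...,0]-.49)<.08)&(abs(P[...,1]+.27)<.08)
print("holder",cv2.minAreaRect(P[hm][:,:2].astype(np.float32)))
w=(s<70)&(v>120)&cv2.dilate(m.astype(np.uint8),np.ones((5,5))).astype(bool)
w[:160]=0;w[190:]=0
ys,xs=np.nonzero(w[:,180:210]);print("dot",xs.mean()+180,ys.mean(),len(xs),onz(W,(xs.mean()+180,ys.mean()),.18))
k=((h<8)|(h>172))&(s>140)&(v>50);N,L,st,ce=cv2.connectedComponentsWithStats(k.astype(np.uint8));i=1+st[1:,4].argmax();qk=P[L==i];print("knob",np.median(qk[qk[:,2]>.088],0))
z=[cv2.resize(im[90:220,150:290],(450,418),interpolation=3),cv2.resize(S["im"][170:295,245:375],(345,418),interpolation=3)]
cv2.imwrite("pics/c4z.png",np.hstack(z)[:,:,::-1])
E
```

```text
1016 821 [ 0.4905 -0.2663  0.1812] ((0.49279287457466125, -0.26740050315856934), (0.024973174557089806, 0.02461208775639534), 28.809919357299805)
holder ((0.49424150586128235, -0.2678171694278717), (0.08133293688297272, 0.08072533458471298), 24.761157989501953)
dot 191.44578313253012 174.56626506024097 83 [ 0.4966 -0.2691  0.18  ]
knob [ 0.4961 -0.0164  0.0951]
```

View pics/c4z.png

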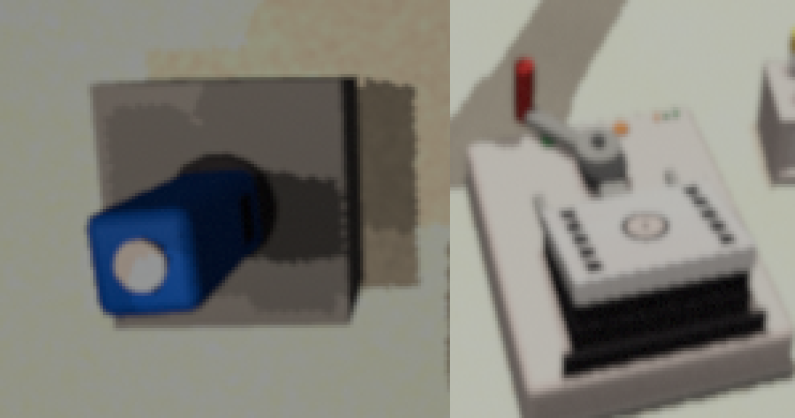

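Request:
{"method": "play_rows", "body": {
  "dp": [
    [-0.003,-0.03,0],
    [-0.003,-0.03,0],
    [0,-0.017,0],
    [0,0,-0.02],
    [0,0,0]
  ],
  "rot": [
    [0,0,2],
    [0,0,2],
    [0,0,0.5],
    [0,0,0],
    [0,0,0]
  ],
  "jaw": 0.065
}}

```text
time_s: 6.95
ee_pos: [0.4928, -0.2642, 0.2254]
eef_rot: [[-0.875, -0.485, -0.004], [-0.485, 0.875, 0.002], [0.002, 0.004, -1.0]]
wrist_force: [-0.3, 1.1, 0.3]
width: 0.0648
```

```bash
python3 - <<'E'
from plant import *
from h import *
np.set_printoptions(precision=4,suppress=True)
s=read_state();print(s["time_s"],s["joints"],s["ee_pos"],s["eef_rot"],s["wrist_force"])
W=snap("wrist","w5");P=cloud(W);im=W["im"]
h,s_,v=cv2.split(cv2.cvtColor(im,cv2.COLOR_RGB2HSV))
m=(h>100)&(h<130)&(s_>120)&(v>40)
t=m&(abs(P[...,2]-.18)<.006);qq=P[t];print(len(qq),cv2.minAreaRect(qq[:,:2].astype(np.float32)))
E
```

```text
6.95 [ 0.1179  0.3106  0.3863  1.8357 -0.135   1.0254  2.6352] [ 0.4928 -0.2642  0.2254] [[-0.8747 -0.4847 -0.0039]
 [-0.4847  0.8747  0.002 ]
 [ 0.0025  0.0036 -1.    ]] [-0.2712  1.0508  0.3239]
811 ((0.49246594309806824, -0.26840800046920776), (0.024393891915678978, 0.023946382105350494), 28.184986114501953)
```

View pics/w5.png

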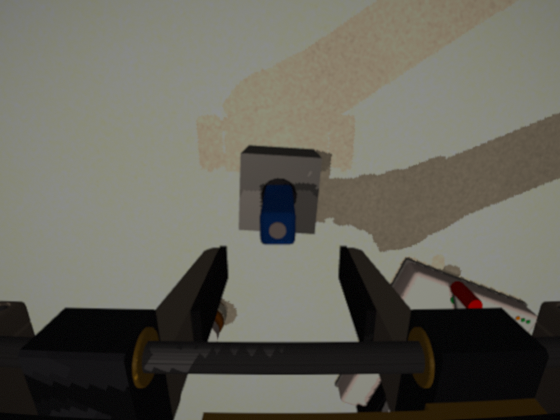

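The handle is centred at (278,220) and aligned with the jaws. Descending.

Request:
{"method": "play_rows", "body": {
  "dp": [
    [0,0,-0.03],
    [0,0,-0.03],
    [0,0,-0.03],
    [0,0,-0.02],
    [0,0,0]
  ],
  "rot": [
    [0,0,0],
    [0,0,0],
    [0,0,0],
    [0,0,0],
    [0,0,0]
  ]
}}

```text
time_s: 7.5
ee_pos: [0.4929, -0.2636, 0.1156]
eef_rot: [[-0.874, -0.486, -0.004], [-0.486, 0.874, 0.002], [0.003, 0.004, -1.0]]
wrist_force: [-0.5, 0.4, 0.2]
width: 0.0649
```

```bash
python3 - <<'E'
from plant import *
from h import *
np.set_printoptions(precision=4,suppress=True)
s=read_state();print(s["time_s"],s["joints"],s["ee_pos"],s["eef_rot"],s["wrist_force"])
W=snap("wrist","w6")
E
```

```text
7.5 [ 0.1553  0.4525  0.3489  1.9245 -0.209   0.8043  2.697 ] [ 0.4929 -0.2636  0.1156] [[-0.8737 -0.4864 -0.0043]
 [-0.4864  0.8737  0.0022]
 [ 0.0026  0.004  -1.    ]] [-0.4812  0.3564  0.1963]
```

View pics/w6.png

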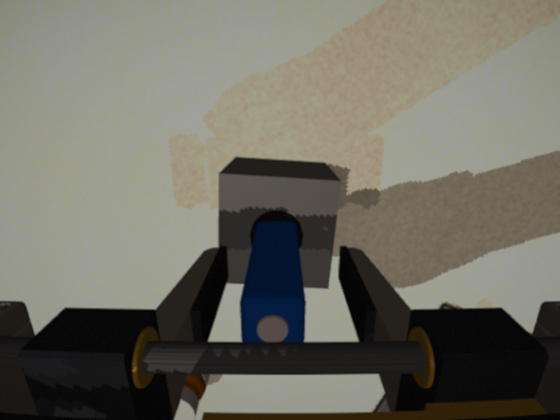

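The handle is about 3–4 mm left of the jaw centre. I'll shift over, then close.

Request:
{"method": "play_rows", "body": {
  "dp": [
    [0.0017,-0.0032,0],
    [0,0,0]
  ],
  "rot": [
    [0,0,0],
    [0,0,0]
  ]
}}

```text
time_s: 7.75
ee_pos: [0.497, -0.2696, 0.1194]
eef_rot: [[-0.875, -0.485, 0.003], [-0.485, 0.875, -0.001], [-0.002, -0.003, -1.0]]
wrist_force: [0.6, 0.1, 0.3]
width: 0.0649
```

Request:
{"method": "play_rows", "body": {
  "dp": [
    [0,0,0],
    [0,0,0],
    [0,0,0],
    [0,0,0],
    [0,0,0],
    [0,0,0]
  ],
  "rot": [
    [0,0,0],
    [0,0,0],
    [0,0,0],
    [0,0,0],
    [0,0,0],
    [0,0,0]
  ],
  "jaw": 0.0
}}

```text
time_s: 8.35
ee_pos: [0.4954, -0.2686, 0.1176]
eef_rot: [[-0.875, -0.485, -0.0], [-0.485, 0.875, 0.0], [0.0, 0.001, -1.0]]
wrist_force: [-0.6, -0.1, 1.2]
width: 0.0259
```

Request:
{"method": "play_rows", "body": {
  "dp": [
    [0,0,0.01],
    [0,0,0.02],
    [0,0,0.03],
    [0,0,0.03],
    [0,0,0.03],
    [0,0,0.02],
    [0,0,0],
    [0,0,0]
  ],
  "rot": [
    [0,0,0],
    [0,0,0],
    [0,0,0],
    [0,0,0],
    [0,0,0],
    [0,0,0],
    [0,0,0],
    [0,0,0]
  ]
}}

```text
time_s: 9.15
ee_pos: [0.4952, -0.2686, 0.2573]
eef_rot: [[-0.875, -0.485, -0.0], [-0.485, 0.875, 0.0], [-0.0, 0.0, -1.0]]
wrist_force: [-0.2, -0.6, -2.3]
width: 0.0259
```

```bash
python3 - <<'E'
from plant import *
from h import *
np.set_printoptions(precision=4,suppress=True)
s=read_state();print(s["time_s"],s["joints"],s["ee_pos"],s["eef_rot"],s["wrist_force"],s["width"])
D=snap("side","d7");S=snap("scene","s7")
R=load("d4")
z=[cv2.resize(D["im"][180:380,190:350],(320,400),interpolation=3),cv2.resize(S["im"][110:260,80:260],(480,400),interpolation=3)]
cv2.imwrite("pics/c7.png",np.hstack(z)[:,:,::-1])
E
```

```text
9.15 [ 0.1126  0.2829  0.3974  1.7944 -0.1225  1.0886  2.6298] [ 0.4952 -0.2686  0.2573] [[-0.8745 -0.4849 -0.    ]
 [-0.4849  0.8745  0.0003]
 [-0.0001  0.0002 -1.    ]] [-0.1512 -0.5556 -2.2554] 0.025864262820207144
```

View pics/c7.png

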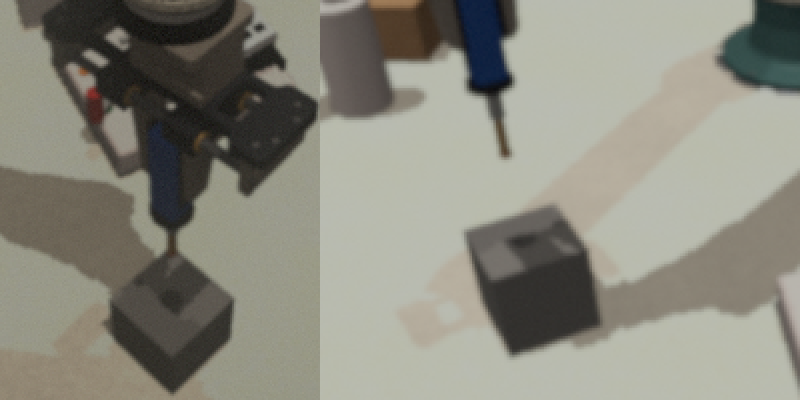

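The probe is out, with its tip at (506,156) in the scene crop and (173,252) in the side crop. I'll triangulate the tip and the locked ring.

```bash
python3 - <<'E'
from h import *
np.set_printoptions(precision=4,suppress=True)
S=load("s7");D=load("d7")
ts=(186*.375+80-.3,156*.375+110-.3); td=(173/2+190-.25,253/2+180-.25)
print("tip",tri(S,ts,D,td)); 
E4=np.array([.4952,-.2686,.2573]);print("pred tip",E4-[0,0,.0976],proj(S,E4-[0,0,.0976]),ts,proj(D,E4-[0,0,.0976]),td)
# ring: dark ring contour in scene & side
for n,z in(("S",S),("D",D)):
    c=proj(z,[.660,.0525,.088]);print(n,c)
    x0,y0=int(c[0])-24,int(c[1])-18
    cv2.imwrite(f"pics/r{n}.png",cv2.resize(z["im"][y0:y0+36,x0:x0+48],None,fx=8,fy=8,interpolation=3)[:,:,::-1]);print(x0,y0)
a=cv2.imread("pics/rS.png");b=cv2.imread("pics/rD.png");cv2.imwrite("pics/rr.png",np.hstack([a,b]))
E
```

```text
tip (array([ 0.4937, -0.2706,  0.159 ]), np.float64(8.152351617207568e-05))
pred tip [ 0.4952 -0.2686  0.1597] [150.2636 168.2147] (149.45, 168.2) [276.6473 304.7466] (276.25, 306.25)
S [317.7661 236.7599]
293 218
D [296.2481 188.5932]
272 170
```

View pics/rr.png

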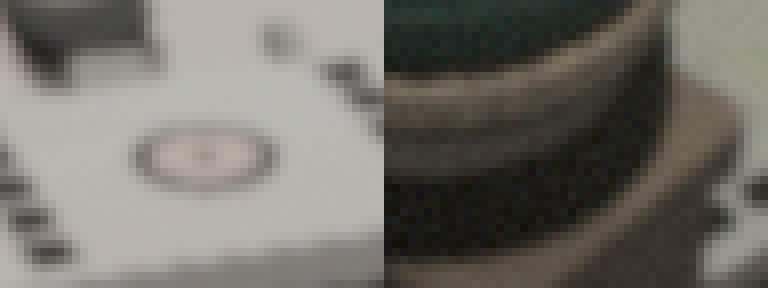

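Request:
{"method": "play_rows", "body": {
  "dp": [
    [0.01,0.02,0],
    [0.013,0.032,0],
    [0.013,0.032,0],
    [0.014,0.034,0],
    [0.014,0.034,0],
    [0.014,0.034,0],
    [0.014,0.034,0],
    [0.014,0.034,0]
  ],
  "rot": [
    [0,0,0],
    [0,0,0],
    [0.2,-1.6,0],
    [0.34,-2.656,0],
    [0.34,-2.656,0],
    [0.34,-2.656,0],
    [0.34,-2.656,0],
    [0.34,-2.656,0]
  ]
}}

```text
time_s: 10.05
ee_pos: [0.601, -0.0135, 0.2559]
eef_rot: [[-0.843, -0.472, 0.256], [-0.481, 0.876, 0.033], [-0.24, -0.095, -0.966]]
wrist_force: [-0.3, 0.5, -2.1]
width: 0.0261
```

Request:
{"method": "play_rows", "body": {
  "dp": [
    [0.014,0.034,0],
    [0.0128,0.0292,0],
    [0,0,0],
    [0,0,0],
    [0,0,0]
  ],
  "rot": [
    [0,0,0],
    [0,0,0],
    [0,0,0],
    [0,0,0],
    [0,0,0]
  ]
}}

```text
time_s: 10.55
ee_pos: [0.6276, 0.0467, 0.2564]
eef_rot: [[-0.845, -0.471, 0.255], [-0.48, 0.877, 0.031], [-0.238, -0.096, -0.967]]
wrist_force: [0.4, -1.1, -1.4]
width: 0.0257
```

```bash
cat > chk.py <<'E'
from plant import *
from h import *
import sys
np.set_printoptions(precision=4,suppress=True)
t=sys.argv[1]
s=read_state();R=s["eef_rot"];p=s["ee_pos"];n=np.array([-.2567,-.0329,.9659])
print(s["time_s"],"j",s["joints"],"p",p,"F",s["wrist_force"],s["width"])
print("tilt err deg",np.degrees(np.arccos(min(1,-R[:,2]@n))),"z",R[:,2])
tip=p+R[:,2]*.0976; spot=np.array([.6615,.0527,.088]); d=tip-spot
xm=np.array([.9919,.1271,0]);ym=np.array([-.1271,.9919,0])
print("tip",tip,"rel module x,y",d@xm,d@ym,"standoff",d@n)
S=snap("scene","s"+t);D=snap("side","d"+t);W=snap("wrist","w"+t)
for z in(S,D):print(proj(z,tip),proj(z,spot))
a=cv2.resize(S["im"][150:290,230:390],(400,350),interpolation=3);b=cv2.resize(D["im"][110:250,215:375],(400,350),interpolation=3)
cv2.imwrite(f"pics/c{t}.png",np.hstack([a,b])[:,:,::-1])
E
python3 chk.py 8
```

```text
10.55 j [-0.3198  0.2555  0.2283  1.8425 -0.0864  0.7919  2.0219] p [0.6276 0.0467 0.2564] F [ 0.404  -1.0558 -1.3536] 0.0256763584793364
tilt err deg 0.46879695963479695 z [ 0.2546  0.0314 -0.9665]
tip [0.6524 0.0498 0.162 ] rel module x,y -0.009391904672591449 -0.0017097888709332355 standoff 0.07394983595455368
[318.3223 202.6868] [318.0194 237.268 ]
[294.4649 165.5993] [296.8154 188.3869]
```

View pics/c8.png

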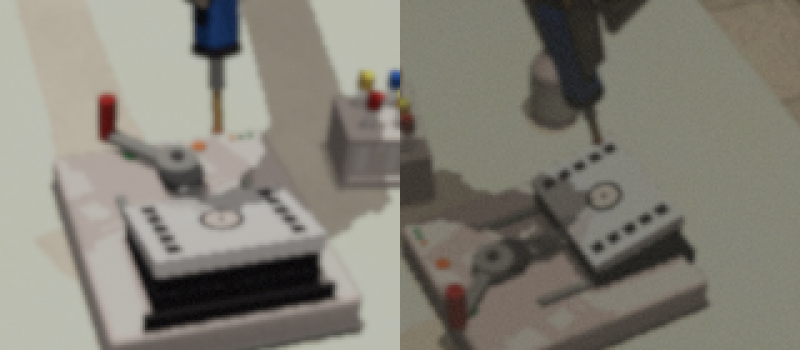

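View pics/w8.png

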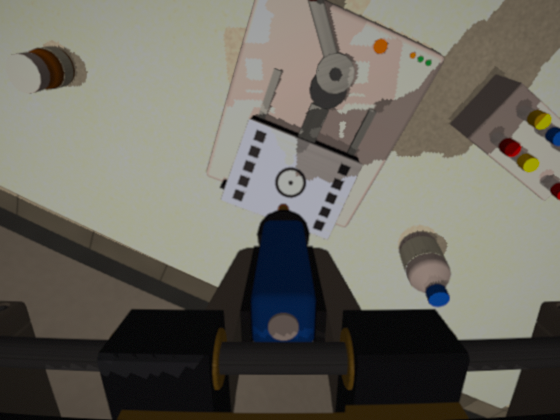

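The tip is at (217,132) in the scene crop and (599,143) in the side crop. The ring is at (221,218) and (604,195), which agrees with the estimate to about 1 px.

```bash
python3 - <<'E'
from h import *
np.set_printoptions(precision=4,suppress=True)
S=load("s8");D=load("d8")
f=lambda a,o:(a[0]/2.5+o[0]-.3,a[1]/2.5+o[1]-.3)
tip,e=tri(S,f((217,132),(230,150)),D,f((199,143),(215,110)));ring,e2=tri(S,f((221,218),(230,150)),D,f((204,195),(215,110)))
print(tip,e,ring,e2);n=np.array([-.2567,-.0329,.9659]);d=tip-ring
print(d@[.9919,.1271,0],d@[-.1271,.9919,0],d@n, "lateral",d-n*(d@n))
# wrist view zoom for axis direction
from math import *
for n_ in("S","D"):
    z=S if n_=="S" else D
    o=(270,120) if n_=="S" else (260,90)
    cv2.imwrite(f"pics/t{n_}.png",cv2.resize(z["im"][o[1]:o[1]+100,o[0]:o[0]+80] if 1 else 0,(400,500),interpolation=3)[:,:,::-1])
cv2.imwrite("pics/tt.png",np.hstack([cv2.imread("pics/tS.png"),cv2.imread("pics/tD.png")]))
E
```

```text
[0.6508 0.0468 0.1614] 0.0002701586976170566 [0.6609 0.0534 0.089 ] 0.0013945529590657791
-0.010892213213146788 -0.00530509615251481 0.07274670243722287 lateral [ 0.0085 -0.0043  0.0021]
```

View pics/tt.png

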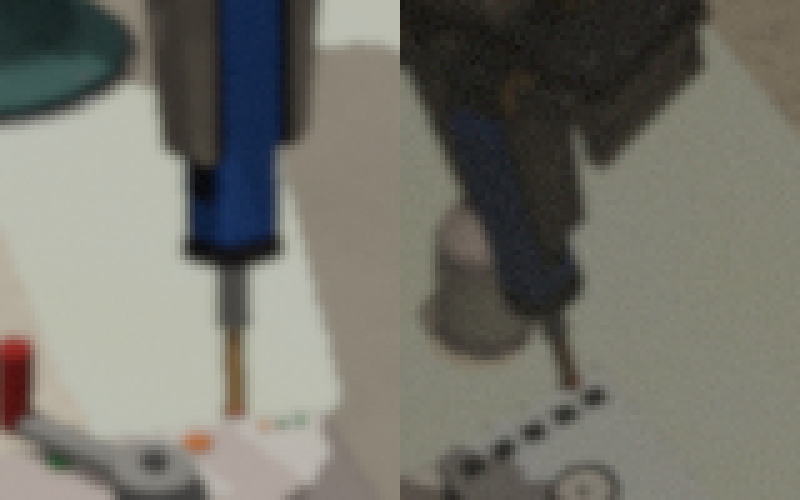

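Request:
{"method": "play_rows", "body": {
  "dp": [
    [0.0014,0.001,-0.0126],
    [0.0014,0.001,-0.0126],
    [0.0014,0.001,-0.0126],
    [0.0014,0.001,-0.0126],
    [0.0015,0.0007,-0.0127],
    [0,0,0],
    [0,0,0],
    [0,0,0]
  ],
  "rot": [
    [0,0,0],
    [0,0,0],
    [0,0,0],
    [0,0,0],
    [0,0,0],
    [0,0,0],
    [0,0,0],
    [0,0,0]
  ]
}}

```text
time_s: 11.5
ee_pos: [0.6359, 0.053, 0.1951]
eef_rot: [[-0.843, -0.472, 0.258], [-0.481, 0.876, 0.033], [-0.241, -0.096, -0.966]]
wrist_force: [0.5, 0.3, -1.8]
width: 0.0259
```

```bash
python3 chk.py 9; python3 - <<'E'
from plant import *
import numpy as np
print([np.round(read_state()["wrist_force"],2).tolist() for _ in range(3)])
E
```

```text
11.5 j [-0.3099  0.3381  0.2119  1.8859 -0.1168  0.6644  2.0407] p [0.6359 0.053  0.1951] F [ 0.4928  0.2645 -1.8336] 0.02587645134643329
tilt err deg 0.44860279112101553 z [ 0.2579  0.0329 -0.9656]
tip [0.6611 0.0562 0.1009] rel module x,y 5.343436103228382e-05 0.0035690076907460497 standoff 0.012403148260521728
[320.322  231.7837] [318.0194 237.268 ]
[296.2526 183.3758] [296.8154 188.3869]
[[0.15, 0.09, -2.36], [0.15, 0.09, -2.36], [0.15, 0.09, -2.36]]
```

View pics/c9.png

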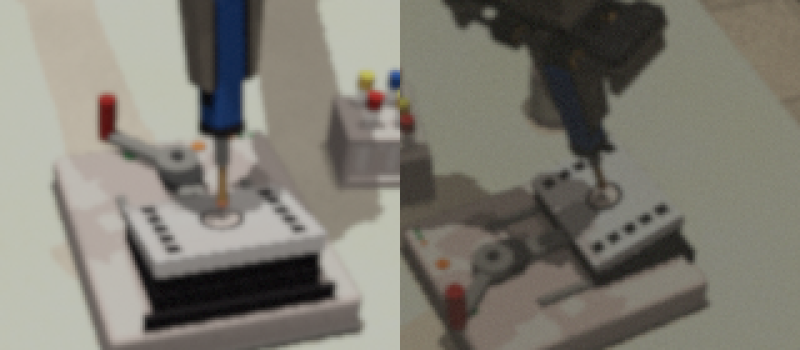

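View pics/w9.png

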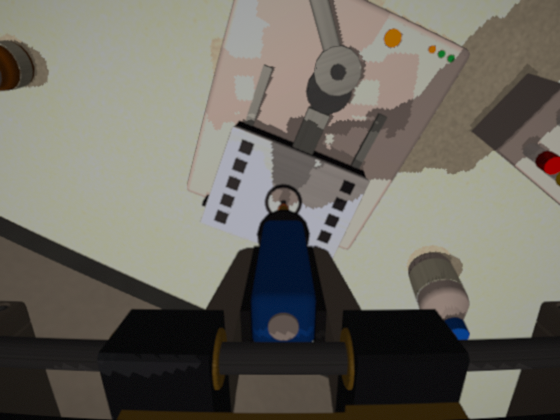

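The tip is over the ring in all three views: scene tip (222,206) against ring (221,218), side tip (602,185) against ring (604,195). I'll close in along the plate normal.

Request:
{"method": "play_rows", "body": {
  "dp": [
    [0.001,0,-0.004],
    [0.001,0,-0.0035],
    [0,0,0],
    [0,0,0]
  ],
  "rot": [
    [0,0,0],
    [0,0,0],
    [0,0,0],
    [0,0,0]
  ]
}}

```text
time_s: 12.05
ee_pos: [0.6374, 0.053, 0.1867]
eef_rot: [[-0.843, -0.472, 0.256], [-0.481, 0.876, 0.033], [-0.24, -0.096, -0.966]]
wrist_force: [0.2, -0.0, -2.5]
width: 0.0263
```

Request:
{"method": "play_rows", "body": {
  "dp": [
    [0.0005,0,-0.002],
    [0,0,0],
    [0,0,0]
  ],
  "rot": [
    [0,0,0],
    [0,0,0],
    [0,0,0]
  ]
}}

```text
time_s: 12.35
ee_pos: [0.6379, 0.0531, 0.1849]
eef_rot: [[-0.843, -0.472, 0.257], [-0.481, 0.876, 0.033], [-0.24, -0.096, -0.966]]
wrist_force: [0.3, -0.8, -2.2]
width: 0.026
```

Request:
{"method": "play_rows", "body": {
  "dp": [
    [0.0005,0,-0.002],
    [0,0,0],
    [0,0,0]
  ],
  "rot": [
    [0,0,0],
    [0,0,0],
    [0,0,0]
  ]
}}

```text
time_s: 12.65
ee_pos: [0.6384, 0.0531, 0.1829]
eef_rot: [[-0.843, -0.472, 0.257], [-0.481, 0.876, 0.033], [-0.24, -0.096, -0.966]]
wrist_force: [0.2, 0.2, -1.4]
width: 0.0255
```

Request:
{"method": "play_rows", "body": {
  "dp": [
    [0.0005,0,-0.002],
    [0,0,0],
    [0,0,0]
  ],
  "rot": [
    [0,0,0],
    [0,0,0],
    [0,0,0]
  ]
}}

```text
time_s: 12.95
ee_pos: [0.639, 0.0531, 0.1811]
eef_rot: [[-0.843, -0.472, 0.257], [-0.481, 0.876, 0.033], [-0.241, -0.096, -0.966]]
wrist_force: [-0.9, 0.6, -0.7]
width: 0.0254
```

Contact has begun: Fz rose by about 1.5 N, matching kinematics. Continuing gently.

Request:
{"method": "play_rows", "body": {
  "dp": [
    [0.0005,0,-0.002],
    [0,0,0],
    [0,0,0]
  ],
  "rot": [
    [0,0,0],
    [0,0,0],
    [0,0,0]
  ]
}}

```text
time_s: 13.25
ee_pos: [0.6396, 0.0531, 0.1791]
eef_rot: [[-0.843, -0.472, 0.257], [-0.481, 0.876, 0.033], [-0.241, -0.096, -0.966]]
wrist_force: [-0.7, -0.2, 0.3]
width: 0.0259
```

Request:
{"method": "play_rows", "body": {
  "dp": [
    [0.0005,0,-0.002],
    [0,0,0],
    [0,0,0]
  ],
  "rot": [
    [0,0,0],
    [0,0,0],
    [0,0,0]
  ]
}}

```text
time_s: 13.55
ee_pos: [0.6401, 0.0532, 0.1771]
eef_rot: [[-0.843, -0.472, 0.257], [-0.481, 0.876, 0.033], [-0.241, -0.096, -0.966]]
wrist_force: [-1.0, 0.4, 0.9]
width: 0.026
```

```bash
python3 chk.py 10; python3 - <<'E'
from plant import *
import numpy as np
F=[]
for i in range(10):
    F.append(read_state()["wrist_force"].copy()); capture("side")
print(np.round(F,2).tolist(),np.mean(F,0))
E
```

```text
13.55 j [-0.3023  0.3679  0.2055  1.8902 -0.1281  0.6316  2.0509] p [0.6401 0.0532 0.1771] F [-0.9904  0.4494  0.8806] 0.026005281768480024
tilt err deg 0.44418552598271127 z [ 0.2571  0.033  -0.9658]
tip [0.6652 0.0565 0.0829] rel module x,y 0.004162656195830143 0.0032674988377469814 standoff -0.006043559022011414
[320.1633 240.4755] [318.0194 237.268 ]
[297.626  188.5854] [296.8154 188.3869]
[[-0.2, 0.94, -0.42], [0.07, 1.64, 1.42], [-0.23, -0.72, 0.86], [-0.49, 0.61, 1.23], [-0.6, 0.54, 1.38], [-0.67, 0.33, 0.92], [-0.29, 1.69, 0.84], [0.63, 0.47, 1.87], [0.36, 1.44, 0.85], [-0.35, 1.51, 0.81]] [-0.17657834  0.84426469  0.97510648]
```

View pics/c10.png

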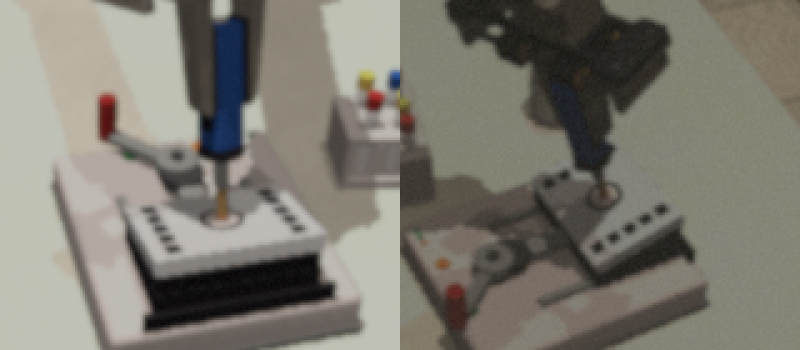

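View pics/w10.png

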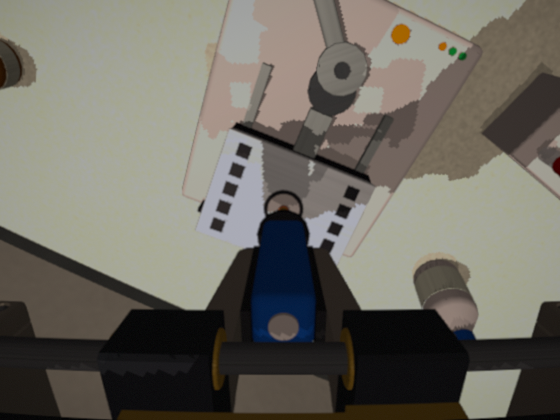

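The tip is inside the ring. Averaged Fz is about 3.1 N above the free value, so the spring is near half travel (7–8 mm); kinematics says about 6 mm. One zoomed check of tip position, squareness and bystanders.

```bash
python3 - <<'E'
from h import *
np.set_printoptions(precision=4,suppress=True)
S=load("s10");D=load("d10");W=load("w10")
a=cv2.resize(S["im"][190:260,280:360],(400,350),interpolation=3);b=cv2.resize(D["im"][150:220,260:340],(400,350),interpolation=3)
c=cv2.resize(W["im"][165:225,240:330],(375,250),interpolation=3);e=cv2.resize(S["im"][100:320,120:470],(398,250))
cv2.imwrite("pics/f.png",np.vstack([np.hstack([a,b]),np.hstack([c,e,np.zeros((250,27,3),np.uint8)])])[:,:,::-1])
S0=load("scene0")
for n,(x0,y0,x1,y1) in dict(rack=(355,172,430,230),bottle=(415,225,460,285),jar=(130,268,170,310)).items():
    A=S0["im"][y0:y1,x0:x1];B=S["im"][y0:y1,x0:x1]
    print(n,cv2.phaseCorrelate(cv2.cvtColor(A,7).astype(np.float32),cv2.cvtColor(B,7).astype(np.float32)))
E
```

```text
rack ((0.4356933598304238, -0.06356619311674194), 0.8139169466230605)
bottle ((0.46181524503094806, -0.04419844086012503), 0.9596225138063784)
jar ((-0.059426857096507746, 0.5012222486725264), 0.9580812321768867)
```

View pics/f.png

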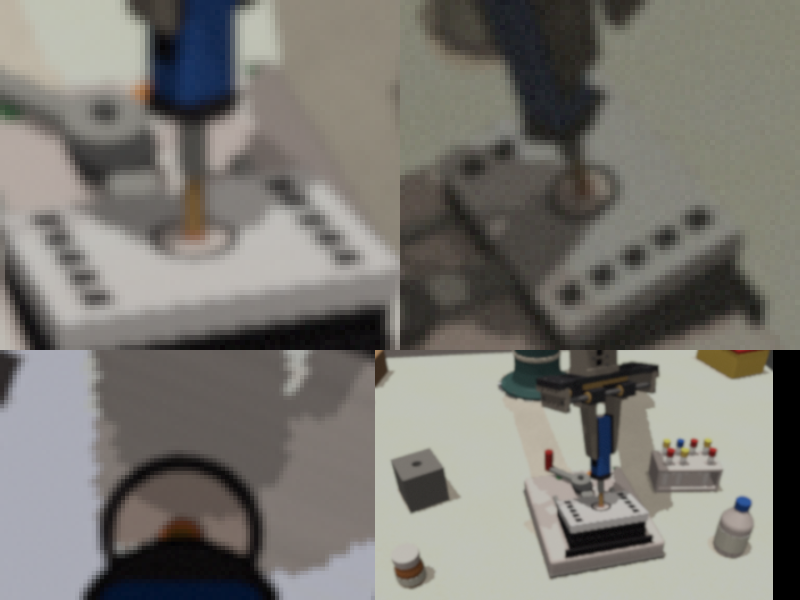

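The tip is centred in the ring and nothing has moved. I'll cross-check the compression by comparing the visible collar-to-tip length in the free frame (s9) and the pressed frame (s10).

```bash
python3 - <<'E'
from h import *
for t in("s9","s10","d9","d10"):
    z=load(t)
    x0,y0=(290,190) if t[0]=="s" else (270,150)
    cv2.imwrite(f"pics/p{t}.png",cv2.resize(z["im"][y0:y0+56,x0:x0+56],(400,300) if 0 else (300,300),interpolation=3)[:,:,::-1])
    if t[0]=="s":
        for r in range(203,246):print(t,r,[tuple(int(v) for v in z["im"][r,c]) for c in(317,318,319)])
cv2.imwrite("pics/pp.png",np.vstack([np.hstack([cv2.imread(f"pics/p{t}.png") for t in("s9","s10")]),np.hstack([cv2.imread(f"pics/p{t}.png") for t in("d9","d10")])]))
E
```

```text
s9 203 [(22, 21, 23), (21, 19, 22), (21, 19, 20)]
s9 204 [(31, 29, 30), (31, 30, 30), (33, 30, 31)]
s9 205 [(51, 51, 48), (48, 48, 46), (51, 51, 48)]
s9 206 [(68, 66, 63), (65, 64, 61), (66, 66, 62)]
s9 207 [(75, 73, 70), (72, 71, 68), (73, 72, 69)]
s9 208 [(76, 75, 70), (73, 73, 69), (74, 72, 69)]
s9 209 [(77, 75, 72), (72, 71, 67), (76, 75, 71)]
s9 210 [(77, 75, 72), (74, 72, 69), (75, 74, 70)]
s9 211 [(77, 75, 71), (73, 71, 68), (75, 73, 70)]
s9 212 [(76, 74, 70), (73, 71, 67), (74, 72, 69)]
s9 213 [(76, 74, 71), (74, 72, 69), (74, 72, 69)]
s9 214 [(80, 77, 73), (74, 72, 68), (76, 75, 71)]
s9 215 [(92, 86, 81), (79, 76, 70), (81, 77, 71)]
s9 216 [(109, 102, 94), (87, 79, 69), (89, 81, 71)]
s9 217 [(122, 113, 103), (93, 79, 62), (95, 80, 63)]
s9 218 [(130, 120, 107), (101, 83, 60), (102, 83, 61)]
s9 219 [(136, 123, 109), (110, 89, 62), (109, 88, 63)]
s9 220 [(138, 126, 110), (115, 93, 64), (114, 91, 64)]
s9 221 [(139, 125, 110), (117, 95, 65), (118, 96, 68)]
s9 222 [(139, 125, 109), (119, 95, 65), (118, 96, 67)]
s9 223 [(138, 124, 108), (118, 94, 64), (118, 95, 65)]
s9 224 [(137, 1
[... 2808 characters left out ...]
]
s10 234 [(108, 85, 58), (116, 90, 55), (112, 86, 52)]
s10 235 [(111, 85, 59), (119, 89, 54), (117, 88, 54)]
s10 236 [(122, 90, 67), (127, 90, 60), (129, 93, 64)]
s10 237 [(136, 107, 91), (142, 107, 88), (144, 109, 90)]
s10 238 [(157, 138, 129), (160, 139, 128), (160, 139, 128)]
s10 239 [(172, 160, 153), (173, 160, 153), (172, 160, 152)]
s10 240 [(165, 156, 150), (165, 156, 149), (163, 154, 148)]
s10 241 [(158, 152, 148), (154, 149, 143), (154, 149, 144)]
s10 242 [(174, 171, 167), (170, 167, 163), (171, 168, 164)]
s10 243 [(187, 183, 179), (185, 181, 177), (186, 182, 177)]
s10 244 [(190, 185, 181), (190, 186, 181), (190, 186, 181)]
s10 245 [(190, 186, 182), (190, 186, 182), (190, 186, 182)]
```

View pics/pp.png

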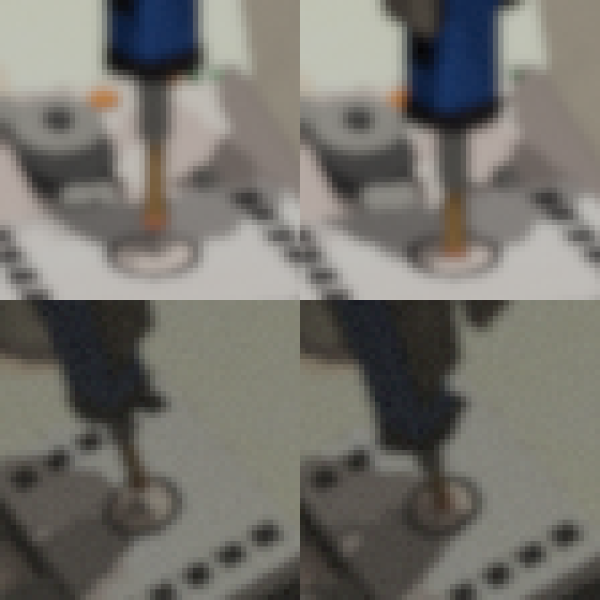

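```bash
python3 - <<'E'
from plant import *
s=read_state();print(s["time_s"],s["ee_pos"],s["wrist_force"],s["width"]);print(finish_job())
E
```

```text
14.2 [0.64008529 0.05318939 0.17710876] [0.03771447 1.75466088 0.48992594] 0.02547145070500913
the job is handed in; nothing more can be done
None
```

I swung the lever to its green stop, then gripped the probe, lifted it out and pressed its tip onto the heater plate. The job was handed in at 14.2 s with the probe still held there; no verdict was reported.

**What the last checks showed:**
- **Lever:** the tool stalled at the end of the swing with about 13 N on it. The next pictures show the knob over green, and the ring sits about where the 14 mm block travel should put it.
- **Tip position:** it is inside the ring and near its centre in all three views. The arm's own reading puts it about 3–4 mm off centre; the cameras put it closer.
- **Squareness:** the tool is within about 0.5° of the plate normal. This assumes the probe did not shift in the grip; the pictures show no sign that it did.
- **Bystanders:** rack, bottle and jar shifted by no more than about 0.5 px between the first and last pictures. I take that as measurement noise, since nothing went near them.

**Where the checks disagreed:** three estimates of how far the sprung tip is pushed in did not agree exactly. Half way is 7.5 mm and bottomed is 15 mm.

| Method | Tip pushed in |
|---|---|
| Arm position | about 6 mm |
| Averaged wrist force | about 7.6 mm |
| Change in visible tip length | about 9 mm |

They average about half way and all are well short of bottomed, so I left it there.

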